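Slide the steel plate off the scale tray into the wash pan

ROBOT

A 6-joint arm with a two-finger parallel gripper is mounted at the origin on the work surface. World frame = base frame: x ahead of the robot, y to its left, z up, the work surface at z = 0. Lengths are in mm, angles in rad, forces in N, time in s.
With the tool pointing down it reaches from about 400 to 925 mm from the base axis. Payload 12.5 kg.
Tool frame: the origin (TCP) lies between the finger pads; the fingertips stand 11 mm ahead of it and the grasp point (between the pads) lies 8 mm behind it; y points along the fingers, x is the direction in which the jaws open and shut, and the axes are right-handed (so a half turn about y gives the same grasp; the last joint's range is limited). The gripper opens to 95 mm and grips with 3 to 60 N. Pads are 20 mm wide; open, the fingers measure 119 mm over their backs; the gripper's body (75 mm by 180 mm) begins 59 mm behind the grasp point.
Start: joints at [1.032, 0.491, 1.559, -0, 1.092, -0.106], TCP at [262.12, 567.397, 225.661] pointing down, gripper open.
Joint ranges: [-3.1, 3.1], [-0.84, 2.19], [0.05, 2.79], [-1.13, 4.28], [0.06, 2.93], [-2.69, 2.69]. Speed limits (rad/s): [2.22, 2.22, 2.79, 3.14, 3.14, 3.14].

INTERFACE

Orientations are given as [roll, pitch, yaw] about the fixed x, y, z axes, in that order (R = Rz(yaw) Ry(pitch) Rx(roll)).
In Python, from cell import env gives the robot as it stands.
- The arm moves only by the tool jog_arm, never from a script. Its argument "series" is a list of rows, each an object of numbers: "dx", "dy", "dz": the shift along the world's x, y, z in m; "rx", "ry", "rz": the turn, a rotation vector about the world's x, y, z in degrees; "gripper": the opening, from 0 (shut) to 1 (fully open). A call has 1 to 12 rows; each row shifts and turns the commanded pose from where the row before left it; what a row does not reach is not made up. A row lasts 1/10 s, in which the tool goes at most 50 mm and 8.59 degrees, less where a joint would pass 70% of its speed; a pose out of reach is approached as far as the arm can. A call is refused whole if a number of a shift passes 0.05 or a number of a turn 8.59, either way. A call with a gripper value outside its range is refused whole. The fingers move at their own pace and stop on an object; the grip force is fixed at half the most. Time passes only in rows, so rows that do not move let the fingers close. It gives the time, the measured TCP pose, the force and the opening at its end, in the units of the state.
- env.state(): the state, without advancing time (a new reading comes with each control period).
- env.read_camera(name): name is "scene" or "side" or "wrist"; returns the picture (480x640x3 uint8, red, green, blue); there is no depth.
- env.camera_info(name): a dict with "camera_matrix" (3x3 intrinsics, pixels), "R" (3x3) and "t" (3): a world point X has camera coordinates R X + t; the wrist camera has in their place "mount" (4x4, takes a point from camera to tool coordinates, whose origin is the TCP and whose axes are the tool frame's). Camera axes: x right, y down, z forward; pixel columns grow to the right and rows downward; lengths in mm; the calibration is good to about 2 mm. A picture is of the moment at which its call begins: read the wrist's pose just before it. camera_info takes no time and is no camera call.
- env.job_done(): hands the job in, once; it reports no verdict.
The state is a dict: "t": time; "joints": joint angles; "qvel": joint speeds; "tau": joint torques, N m; "eef_pos": TCP position; "tcp_rot": TCP orientation; "ft_force": force on the tool from outside, world axes, zero at the start; "moment": the same for the moment, N m; "opening": opening from 0.0 (shut) to 1.0 (fully open).
Only numpy, scipy, OpenCV 4.12 (cv2) and the standard library are available. Lean on these libraries where they do the work, as an engineer would, in place of code of your own. Each camera call takes 0.05 s, during which the arm holds its last target.

TASK

The used square steel plate lies at the closed end of the portion scale's weighing tray: slide it along the tray and off the open end so that it drops into the steel pan standing below. Never lift the plate above the tray's guards, and be gentle: the scale takes little load, so never press or push on the plate or the scale with more than about 1.5 kg of force (15 N). Leave the other things on the bench where they are.

Things in the scene. Friction and masses are not known exactly. Their poses are not given: they have to be found in the camera images.
- plate: dark square steel plate, 100 x 100 x 8 mm, 0.41 to 0.72 kg, flat in the tray, 1 to 5 mm from the back guard, about 5 mm from the side guards: no room for a finger or grasp. It slides when pressed from above with 8 to 12 N and dragged (friction on the tray about 0.27, fingertips grip better); contact is stiff, 5 to 25 N per mm, so feel the force. Origin: centre of underside; x, y along sides, z up
- scale: portion scale, fixed: white housing (y -50 to +100 mm), aluminium tray on top. Tray floor 115 mm above the bench, 200 mm long (y -100 to +100), 118 mm wide (x); guards 14 mm high at both sides (110 mm between) and back (+y); -y end open, no lip. Stiff mounted, but out of level by up to 1.5 degrees along y (unmeasured). Origin: on the bench under tray middle; y from open end to back, z up
- tray_end (a point): middle of the open end's edge on the tray floor if the tray were level, 115 mm up; the real edge is up to 4 mm higher or lower; axes as the scale's
- tray_back (a point): foot of the back guard's inner face, mid-width, if the tray were level; really up to 1.5 mm higher or lower (the tray leans about a line 53 mm in front of it); 194 mm from tray_end; axes as the scale's
- pan: open rectangular stainless pan, loose, 0.9 kg, 166 mm (x) x 265 mm (y) over the rim, 65 mm high, inside 144 x 247 mm, floor 3 mm thick, standing on the bench with one short side about 35 mm under the tray's open end. Origin: centre of its underside; y along its length, z up
- shaker: aluminium shaker, 52 mm across, 90 mm tall, near the scale (leave alone). Origin: centre of its underside
- squeeze: white squeeze bottle, 56 mm across, 158 mm tall, beside the pan (leave alone). Origin: centre of its underside
- mallet: meat mallet with an aluminium head and black handle, 240 mm long, 48 mm high (leave alone). Origin: under the middle of the handle's length
- bowl: steel mixing bowl, 190 mm across, 75 mm high (leave alone). Origin: centre of its underside
- grinder_plate: round steel disc with a hole, 82 mm across, 9 mm thick, lying on the bench (leave alone). Origin: centre of its underside
- tub: small open white plastic tub, 100 x 100 x 60 mm (leave alone). Origin: centre of its underside
- jar: amber glass jar with a black cap, 68 mm across, 100 mm tall (leave alone). Origin: centre of its underside
There are look-alikes about, which are no part of the job. Leave any purple or white look-alike of the plate alone.

How it is judged (in metres and radians):
On the way:
1. the plate has been slid 30 mm or more away from the back guard, still lying flat in the tray (y of plate in the frame of scale below 0.01 m and z of plate in the frame of scale above 0.108 m and angle between plate's own z axis and vertical below 0.15 rad), for 0.1 s.
At the end, for the whole second after the job is handed in: The plate is at rest inside the pan: its origin within 72 mm (pan x) and 123 mm (pan y) of the pan's middle and less than 65 mm above the pan's underside; the pan stands upright (within 0.15 rad) (x of plate in the frame of pan between -0.072 and 0.072 m and y of plate in the frame of pan between -0.123 and 0.123 m and z of plate in the frame of pan between -0.01 and 0.065 m and linear speed of plate below 0.03 m/s and angle between pan's own z axis and vertical below 0.15 rad); the robot touches nothing.
It fails at once if the robot presses or pushes on the plate with more than 18 N (contact force between plate and the fingers above 18 N or contact force between plate and the arm above 18 N).
It fails at once if the robot presses or pushes on the scale with more than 18 N (contact force between scale and the fingers above 18 N or contact force between scale and the arm above 18 N).
It fails at once if the plate is lifted: its middle comes more than 25 mm above the tray floor (z of plate in the frame of scale above 0.14 m).
It fails at once if another loose thing on the bench is moved by more than 30 mm (distance of any of shaker, squeeze, mallet, bowl, grinder_plate, tub, jar from where it was at the start of the episode above 0.03 m).
It also fails if it takes over 64 s, if anything falls off the work surface, if the arm or the gripper's body presses on something with over 40 N, if the wrist force passes 120 N, or if a joint passes its speed limit or range.

## Working session

There is one attempt and no reset: what is moved stays moved. The work goes in short steps, Python scripts to look and compute and a tool call to move; the robot and the scene stay as the last step left them, time stands still between calls to the robot, and variables do not carry over. Pictures are saved under pics/ and viewed, and the job is handed in when it is done.

Besides the shell and the picture viewer there is one more tool, called as name(argument=value, ...), one argument or row to a line, values as JSON. jog_arm: Moves the arm, as the interface text tells. Its arguments: {"type":"object","properties":{"series":{"type":"array"}},"required":["series"]}

```bash
mkdir -p pics; ls; python3 - <<'E'
from cell import env
import cv2
s=env.state();print(s)
for n in("scene","side","wrist"):
    cv2.imwrite(f"pics/{n}0.png",env.read_camera(n)[:,:,::-1]);print(n,env.camera_info(n))
E
```

```text
pics
{'t': 0.0, 'joints': array([ 1.03237380e+00,  4.91536670e-01,  1.55948229e+00,  4.33374022e-05,
        1.09174027e+00, -1.05627048e-01]), 'qvel': array([-0.0008273 , -0.0009381 , -0.00103463,  0.00044246,  0.00056225,
       -0.00040158]), 'tau': array([ 1.27252984e-03, -6.12651443e+01, -2.58173543e+01,  6.92671048e-02,
        4.83260828e-02, -1.14104346e-04]), 'eef_pos': array([261.98395892, 567.1571059 , 225.06467012]), 'tcp_rot': array([-1.57063511e+00,  1.15601627e-03,  1.13798094e+00]), 'ft_force': array([ 0.84976057, -0.16792599,  0.63140287]), 'moment': array([-0.02937904, -0.00731027, -0.00651892]), 'opening': 1.0007993506187693}
scene {'camera_matrix': array([[443.55028658,   0.        , 321.90464589],
       [  0.        , 443.55028658, 240.89253749],
       [  0.        ,   0.        ,   1.        ]]), 'R': array([[-0.1631406 ,  0.98645931, -0.01682806],
       [ 0.61115651,  0.08765368, -0.78664131],
       [-0.7745146 , -0.13861772, -0.6171809 ]]), 't': array([  48.66797414, -257.95349207, 1776.81108588])}
side {'camera_matrix': array([[536.28358894,   0.        ,
[... 159 characters left out ...]
-0.02138396],
       [-0.10308112, -0.5693271 , -0.81562303],
       [ 0.10884519,  0.8086105 , -0.57818837]]), 't': array([-548.52497437,  157.31700253, 1239.11206666])}
wrist {'camera_matrix': array([[348.83631695,   0.        , 314.3408953 ],
       [  0.        , 348.83631695, 244.55582483],
       [  0.        ,   0.        ,   1.        ]]), 'mount': array([[ 9.99999857e-01, -4.62465715e-04,  2.67988816e-04,
         4.50975469e-02],
       [-3.68650200e-04, -2.33710192e-01,  9.72306233e-01,
        -1.60053026e+02],
       [-3.87026580e-04, -9.72306193e-01, -2.33710329e-01,
         6.62508365e+01],
       [ 0.00000000e+00,  0.00000000e+00,  0.00000000e+00,
         1.00000000e+00]])}
```

View pics/scene0.png

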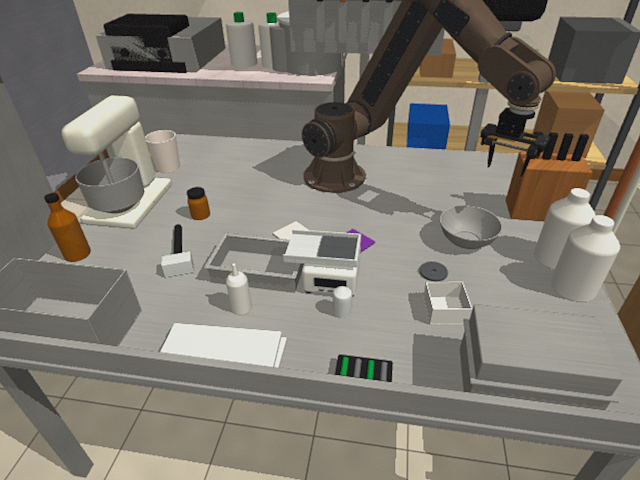

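View pics/side0.png

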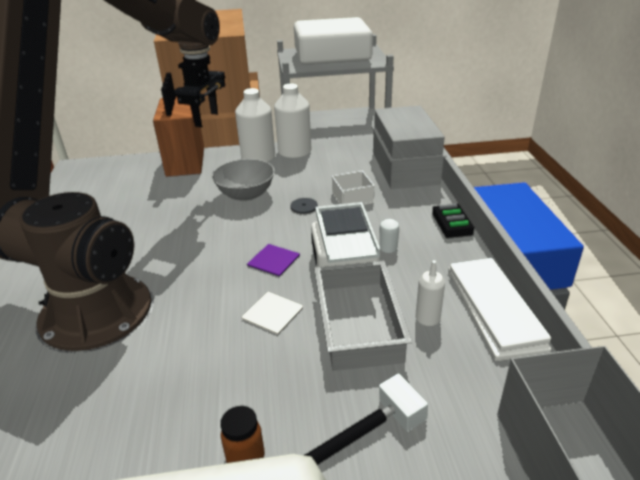

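View pics/wrist0.png

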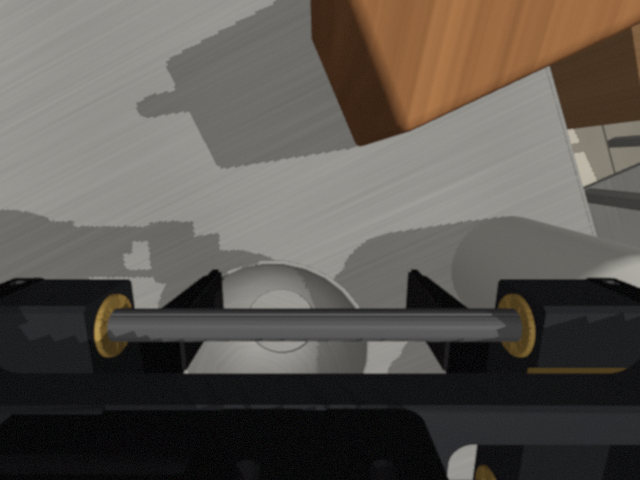

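The scene picture shows the scale at about (325,260), the dark plate on the tray at (338,246), and the pan at (255,262). In the side picture the tray is at about (347,233) and the pan at (360,310). I'll zoom in for the corners.

```bash
python3 - <<'E'
import cv2
a=cv2.imread("pics/scene0.png")[220:310,195:375];cv2.imwrite("pics/sc_z.png",cv2.resize(a,None,fx=4.4,fy=4.4,interpolation=cv2.INTER_CUBIC))
a=cv2.imread("pics/side0.png")[190:370,290:450];cv2.imwrite("pics/si_z.png",cv2.resize(a,None,fx=3.3,fy=3.3,interpolation=cv2.INTER_CUBIC))
E
```

```text
(no output)
```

View pics/sc_z.png

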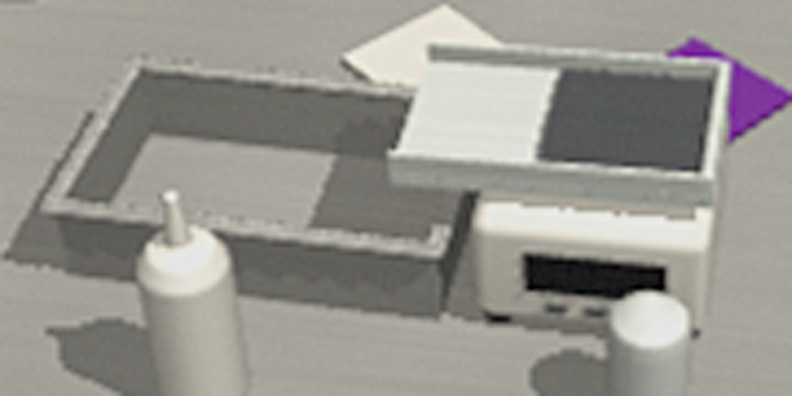

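View pics/si_z.png

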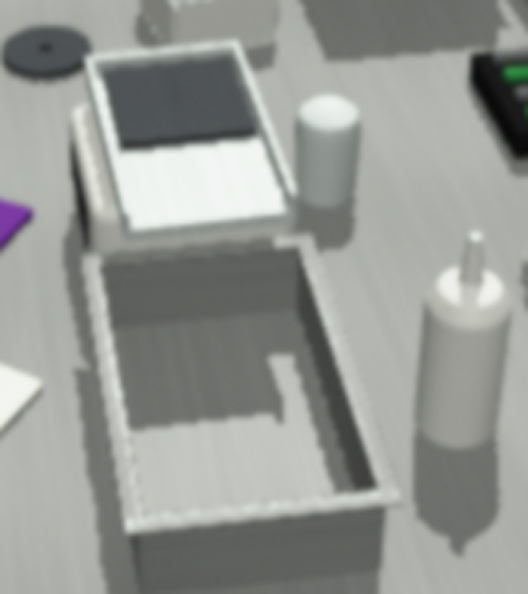

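```bash
cat > h.py <<'E'
import numpy as np
from cell import env
C={n:env.camera_info(n) for n in("scene","side")}
def proj(n,X):
    c=C[n];p=(np.atleast_2d(X)@c["R"].T+c["t"])@c["camera_matrix"].T
    return p[:,:2]/p[:,2:]
z=lambda n,a:(np.array(a,float)/4.4+[195,220]) if n=="scene" else np.array(a,float)/3.3+[290,190]
def frame(p,P):
    x,y,yaw,tilt=p;c,s=np.cos(yaw),np.sin(yaw)
    P=np.array(P,float);Z=P[:,2]+tilt*(P[:,1]-44)
    return np.c_[x+c*P[:,0]-s*P[:,1],y+s*P[:,0]+c*P[:,1],Z]
E
cat > fit.py <<'E'
from h import *
from scipy.optimize import least_squares
def fit(obs,P,p0,tilt):
    f=lambda p:np.concatenate([((proj(n,frame(p if tilt else [*p[:3],0],P[n]))-z(n,obs[n])).ravel()) for n in obs]+[[p[3]*(1 if not tilt else 30)]])
    r=least_squares(f,p0,loss='soft_l1');return r.x,f(r.x).round(1)
G=[(-59,-100,129),(-59,100,129),(59,-100,129),(59,100,129)]
so={"scene":[(430,45),(730,62),(390,155),(715,182)],"side":[(125,235),(88,57),(293,217),(238,42)]}
print("scale",fit(so,{n:G for n in so},[600,100,0,0],True))
T=[(-50,-50,123),(-50,50,123),(50,-50,123),(50,50,123)]
po={"scene":[(560,68),(715,76),(540,160),(703,172)],"side":[(118,147),(103,68),(258,133),(237,55)]}
print("plate",fit(po,{n:T for n in po},[600,100,0,0],False))
R=[(-83,-132.5,65),(-83,132.5,65),(83,-132.5,65)]
R4=R+[(83,132.5,65)]
pp={"scene":[(140,62),(45,210),(450,245)],"side":[(128,530),(88,258),(398,495),(312,238)]}
print("pan",fit(pp,{"scene":[R[0],R[2],R4[3]],"side":R4},[600,-100,0,0],False))
E
python3 fit.py
```

```text
scale (array([ 5.96717992e+02,  5.27357195e+01, -8.18954780e-03,  5.15644788e-02]), array([-0.7,  0.5, -0.3,  0. , -1.4,  1.3, -1.5, -0.3, -1.3, -4.8, -0.7,
       -1.2, -0. , -4.6,  0.2, -0.9,  1.5]))
plate (array([5.98202020e+02, 9.48906790e+01, 3.58162954e-03, 0.00000000e+00]), array([ 0.1, -0. , -0.3,  1.1, -1.3,  1.5, -1.3,  2.1,  0.2, -2. , -0.9,
       -0.1, -0.6, -2.1, -2.3, -0.1,  0. ]))
pan (array([ 5.92086753e+02, -1.39180458e+02, -2.19901528e-02,  0.00000000e+00]), array([-1.6, -0.7, -0.7,  0.7, -1.5,  3.4, -1.1, -1.2, -2.5, -1.8,  1. ,
        0.2, -0.5, -2.4,  0. ]))
```

jog_arm(
  series=[
    {"dx": 0.017, "dy": -0.026, "dz": 0.006, "rz": -3.4, "gripper": 0.4},
    {"dx": 0.017, "dy": -0.026, "dz": 0.006, "rz": -3.4},
    {"dx": 0.017, "dy": -0.026, "dz": 0.006, "rz": -3.4},
    {"dx": 0.017, "dy": -0.026, "dz": 0.006, "rz": -3.4},
    {"dx": 0.017, "dy": -0.026, "dz": 0.006, "rz": -3.4},
    {"dx": 0.017, "dy": -0.026, "dz": 0.006, "rz": -3.4},
    {"dx": 0.017, "dy": -0.026, "dz": 0.006, "rz": -3.4},
    {"dx": 0.017, "dy": -0.026, "dz": 0.006, "rz": -3.4},
    {"dx": 0.017, "dy": -0.026, "dz": 0.006, "rz": -3.4},
    {"dx": 0.017, "dy": -0.026, "dz": 0.006, "rz": -3.4},
  ],
)

```text
$.series[0]: bad value
```

jog_arm(
  series=[
    {"dx": 0.0165, "dy": -0.0248, "dz": 0.002, "rz": -3.1},
    {"dx": 0.0165, "dy": -0.0248, "dz": 0.002, "rz": -3.1},
    {"dx": 0.0165, "dy": -0.0248, "dz": 0.002, "rz": -3.1},
    {"dx": 0.0165, "dy": -0.0248, "dz": 0.002, "rz": -3.1},
    {"dx": 0.0165, "dy": -0.0248, "dz": 0.002, "rz": -3.1},
    {"dx": 0.0165, "dy": -0.0248, "dz": 0.002, "rz": -3.1},
    {"dx": 0.0165, "dy": -0.0248, "dz": 0.002, "rz": -3.1},
    {"dx": 0.0165, "dy": -0.0248, "dz": 0.002, "rz": -3.1},
    {"dx": 0.0165, "dy": -0.0248, "dz": 0.002, "rz": -3.1},
    {"dx": 0.0165, "dy": -0.0248, "dz": 0.002, "rz": -3.1},
    {},
    {},
  ],
)

```text
$.series[0]: bad value
```

```bash
python3 - <<'E'
from cell import env
import cv2,pickle
s=env.state();im=env.read_camera("wrist")
print({k:s[k] for k in("t","eef_pos","tcp_rot","ft_force","opening")})
pickle.dump(s,open("s1.pkl","wb"));cv2.imwrite("pics/w1.png",im[:,:,::-1])
E
```

```text
{'t': 0.15, 'eef_pos': array([262.01590818, 567.22726312, 225.20906253]), 'tcp_rot': array([-1.57068629e+00,  8.21365646e-04,  1.13796985e+00]), 'ft_force': array([ 0.05757556, -0.23467435,  0.54636962]), 'opening': 1.0037285506069198}
```

View pics/w1.png

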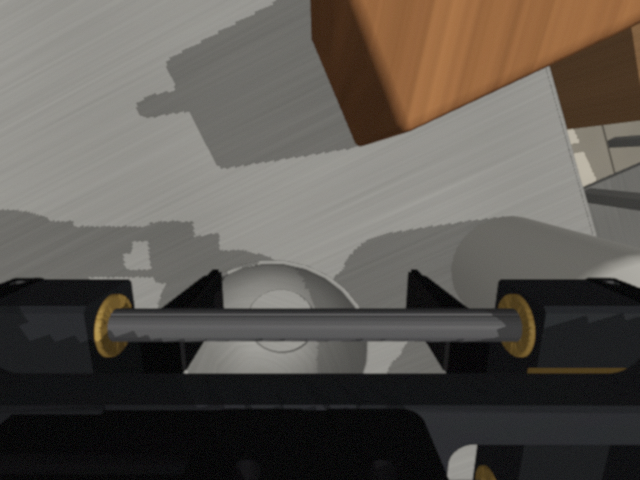

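The arm hasn't moved because both calls were refused. Each row may need every key, so I'll fill them all in and try again.

jog_arm(
  series=[
    {"dx": 0.017, "dy": -0.026, "dz": 0.006, "rx": 0, "ry": 0, "rz": -3.4, "gripper": 0.4},
    {"dx": 0.017, "dy": -0.026, "dz": 0.006, "rx": 0, "ry": 0, "rz": -3.4, "gripper": 0.4},
    {"dx": 0.017, "dy": -0.026, "dz": 0.006, "rx": 0, "ry": 0, "rz": -3.4, "gripper": 0.4},
    {"dx": 0.017, "dy": -0.026, "dz": 0.006, "rx": 0, "ry": 0, "rz": -3.4, "gripper": 0.4},
    {"dx": 0.017, "dy": -0.026, "dz": 0.006, "rx": 0, "ry": 0, "rz": -3.4, "gripper": 0.4},
    {"dx": 0.017, "dy": -0.026, "dz": 0.006, "rx": 0, "ry": 0, "rz": -3.4, "gripper": 0.4},
    {"dx": 0.017, "dy": -0.026, "dz": 0.006, "rx": 0, "ry": 0, "rz": -3.4, "gripper": 0.4},
    {"dx": 0.017, "dy": -0.026, "dz": 0.006, "rx": 0, "ry": 0, "rz": -3.4, "gripper": 0.4},
    {"dx": 0.017, "dy": -0.026, "dz": 0.006, "rx": 0, "ry": 0, "rz": -3.4, "gripper": 0.4},
    {"dx": 0.017, "dy": -0.026, "dz": 0.006, "rx": 0, "ry": 0, "rz": -3.4, "gripper": 0.4},
  ],
)

```text
t: 1.2
eef_pos: [432.6, 306.2, 285.9]
tcp_rot: [-1.571, 0.0, 0.542]
ft_force: [0.1, 0.5, 0.1]
opening: 0.402
```

jog_arm(
  series=[
    {"dx": 0.0165, "dy": -0.0246, "dz": 0.002, "rx": 0, "ry": 0, "rz": -3.1, "gripper": 0.4},
    {"dx": 0.0165, "dy": -0.0246, "dz": 0.002, "rx": 0, "ry": 0, "rz": -3.1, "gripper": 0.4},
    {"dx": 0.0165, "dy": -0.0246, "dz": 0.002, "rx": 0, "ry": 0, "rz": -3.1, "gripper": 0.4},
    {"dx": 0.0165, "dy": -0.0246, "dz": 0.002, "rx": 0, "ry": 0, "rz": -3.1, "gripper": 0.4},
    {"dx": 0.0165, "dy": -0.0246, "dz": 0.002, "rx": 0, "ry": 0, "rz": -3.1, "gripper": 0.4},
    {"dx": 0.0165, "dy": -0.0246, "dz": 0.002, "rx": 0, "ry": 0, "rz": -3.1, "gripper": 0.4},
    {"dx": 0.0165, "dy": -0.0246, "dz": 0.002, "rx": 0, "ry": 0, "rz": -3.1, "gripper": 0.4},
    {"dx": 0.0165, "dy": -0.0246, "dz": 0.002, "rx": 0, "ry": 0, "rz": -3.1, "gripper": 0.4},
    {"dx": 0.0165, "dy": -0.0246, "dz": 0.002, "rx": 0, "ry": 0, "rz": -3.1, "gripper": 0.4},
    {"dx": 0.0165, "dy": -0.0246, "dz": 0.002, "rx": 0, "ry": 0, "rz": -3.1, "gripper": 0.4},
    {"dx": 0, "dy": 0, "dz": 0, "rx": 0, "ry": 0, "rz": 0, "gripper": 0.4},
    {"dx": 0, "dy": 0, "dz": 0, "rx": 0, "ry": 0, "rz": 0, "gripper": 0.4},
  ],
)

```text
t: 2.4
eef_pos: [597.0, 61.2, 305.3]
tcp_rot: [-1.571, 0.001, 0.003]
ft_force: [-0.1, 1.2, -0.2]
opening: 0.4
```

```bash
python3 - <<'E'
from cell import env
import cv2,pickle
s=env.state();im=env.read_camera("wrist")
print({k:s[k] for k in("t","eef_pos","tcp_rot","ft_force","opening")})
pickle.dump(s,open("s1.pkl","wb"));cv2.imwrite("pics/w2.png",im[:,:,::-1])
E
```

```text
{'t': 2.4, 'eef_pos': array([596.98096911,  61.16352118, 305.25825397]), 'tcp_rot': array([-1.57059095e+00,  7.04130677e-04,  3.15329469e-03]), 'ft_force': array([-0.1420494 ,  1.21778879, -0.17307565]), 'opening': 0.40015004011776106}
```

View pics/w2.png

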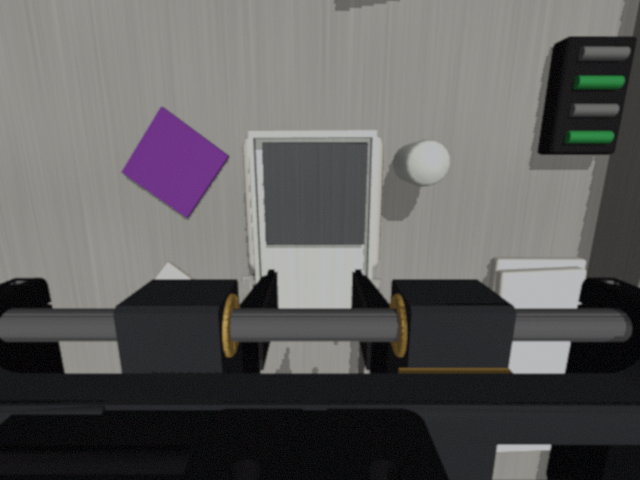

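The wrist picture shows the plate's top face with corners at (263,141), (367,141), (266,246) and (365,246). The back guard's outer corners are at (248,131) and (378,131).

```bash
python3 - <<'E'
from h import *
import pickle
from scipy.spatial.transform import Rotation as Ro
s=pickle.load(open("s1.pkl","rb"));c=env.camera_info("wrist");M=c["mount"];K=c["camera_matrix"]
R=Ro.from_euler("xyz",s["tcp_rot"]).as_matrix()
def bp(u,v,h):
    d=R@M[:3,:3]@np.linalg.inv(K)@[u,v,1];o=s["eef_pos"]+R@M[:3,3]
    return (o+d*(h-o[2])/d[2]).round(1)
for p in [(263,141),(367,141),(266,246),(365,246)]:print(bp(*p,123))
for p in [(248,131),(378,131)]:print("g",bp(*p,129))
E
```

```text
[547.3 144.9 123. ]
[645.3 145.2 123. ]
[547.2  43.1 123. ]
[647.2  43.4 123. ]
g [534.7 153.4 129. ]
g [654.2 153.7 129. ]
```

jog_arm(
  series=[
    {"dx": 0, "dy": 0.02, "dz": -0.02, "rx": 0, "ry": 0, "rz": -0.1, "gripper": 0.4},
    {"dx": 0, "dy": 0.02, "dz": -0.03, "rx": 0, "ry": 0, "rz": -0.1, "gripper": 0.4},
    {"dx": 0, "dy": 0.019, "dz": -0.03, "rx": 0, "ry": 0, "rz": 0, "gripper": 0.4},
    {"dx": 0, "dy": 0, "dz": -0.03, "rx": 0, "ry": 0, "rz": 0, "gripper": 0.4},
    {"dx": 0, "dy": 0, "dz": -0.03, "rx": 0, "ry": 0, "rz": 0, "gripper": 0.4},
    {"dx": 0, "dy": 0, "dz": -0.015, "rx": 0, "ry": 0, "rz": 0, "gripper": 0.4},
    {"dx": 0, "dy": 0, "dz": -0.005, "rx": 0, "ry": 0, "rz": 0, "gripper": 0.4},
    {"dx": 0, "dy": 0, "dz": 0, "rx": 0, "ry": 0, "rz": 0, "gripper": 0.4},
    {"dx": 0, "dy": 0, "dz": 0, "rx": 0, "ry": 0, "rz": 0, "gripper": 0.4},
    {"dx": 0, "dy": 0, "dz": 0, "rx": 0, "ry": 0, "rz": 0, "gripper": 0.4},
  ],
)

```text
t: 3.45
eef_pos: [597.4, 120.6, 146.8]
tcp_rot: [-1.571, -0.002, 0.0]
ft_force: [0.1, -0.1, 0.7]
opening: 0.397
```

jog_arm(
  series=[
    {"dx": 0, "dy": 0, "dz": -0.004, "rx": 0, "ry": 0, "rz": 0, "gripper": 0.4},
    {"dx": 0, "dy": 0, "dz": -0.004, "rx": 0, "ry": 0, "rz": 0, "gripper": 0.4},
    {"dx": 0, "dy": 0, "dz": -0.001, "rx": 0, "ry": 0, "rz": 0, "gripper": 0.4},
    {"dx": 0, "dy": 0, "dz": 0, "rx": 0, "ry": 0, "rz": 0, "gripper": 0.4},
    {"dx": 0, "dy": 0, "dz": 0, "rx": 0, "ry": 0, "rz": 0, "gripper": 0.4},
  ],
)

```text
t: 3.95
eef_pos: [597.1, 120.4, 136.6]
tcp_rot: [-1.571, -0.0, -0.0]
ft_force: [1.0, -0.1, 1.0]
opening: 0.4
```

jog_arm(
  series=[
    {"dx": 0, "dy": 0, "dz": -0.0003, "rx": 0, "ry": 0, "rz": 0, "gripper": 0.4},
    {"dx": 0, "dy": 0, "dz": -0.0003, "rx": 0, "ry": 0, "rz": 0, "gripper": 0.4},
    {"dx": 0, "dy": 0, "dz": 0, "rx": 0, "ry": 0, "rz": 0, "gripper": 0.4},
  ],
)

```text
t: 4.25
eef_pos: [597.1, 120.4, 136.0]
tcp_rot: [-1.571, -0.0, 0.0]
ft_force: [0.7, 0.1, 0.7]
opening: 0.4
```

jog_arm(
  series=[
    {"dx": 0, "dy": 0, "dz": -0.0003, "rx": 0, "ry": 0, "rz": 0, "gripper": 0.4},
    {"dx": 0, "dy": 0, "dz": -0.0002, "rx": 0, "ry": 0, "rz": 0, "gripper": 0.4},
    {"dx": 0, "dy": 0, "dz": 0, "rx": 0, "ry": 0, "rz": 0, "gripper": 0.4},
  ],
)

```text
t: 4.55
eef_pos: [597.1, 120.4, 135.6]
tcp_rot: [-1.571, -0.0, 0.0]
ft_force: [0.6, -0.2, -0.0]
opening: 0.4
```

jog_arm(
  series=[
    {"dx": 0, "dy": 0, "dz": -0.0003, "rx": 0, "ry": 0, "rz": 0, "gripper": 0.4},
    {"dx": 0, "dy": 0, "dz": 0, "rx": 0, "ry": 0, "rz": 0, "gripper": 0.4},
  ],
)

```text
t: 4.75
eef_pos: [597.1, 120.4, 135.2]
tcp_rot: [-1.571, -0.0, 0.0]
ft_force: [-0.1, 0.4, 0.4]
opening: 0.4
```

jog_arm(
  series=[
    {"dx": 0, "dy": 0, "dz": -0.0003, "rx": 0, "ry": 0, "rz": 0, "gripper": 0.4},
    {"dx": 0, "dy": 0, "dz": 0, "rx": 0, "ry": 0, "rz": 0, "gripper": 0.4},
  ],
)

```text
t: 4.95
eef_pos: [597.1, 120.4, 134.9]
tcp_rot: [-1.571, -0.0, 0.0]
ft_force: [0.4, -0.2, -0.2]
opening: 0.4
```

jog_arm(
  series=[
    {"dx": 0, "dy": 0, "dz": -0.0003, "rx": 0, "ry": 0, "rz": 0, "gripper": 0.4},
    {"dx": 0, "dy": 0, "dz": 0, "rx": 0, "ry": 0, "rz": 0, "gripper": 0.4},
  ],
)

```text
t: 5.15
eef_pos: [597.1, 120.4, 134.8]
tcp_rot: [-1.571, -0.0, 0.0]
ft_force: [-0.8, -0.6, 2.3]
opening: 0.401
```

jog_arm(
  series=[
    {"dx": 0, "dy": 0, "dz": -0.0002, "rx": 0, "ry": 0, "rz": 0, "gripper": 0.4},
    {"dx": 0, "dy": 0, "dz": 0, "rx": 0, "ry": 0, "rz": 0, "gripper": 0.4},
  ],
)

```text
t: 5.35
eef_pos: [597.1, 120.4, 134.7]
tcp_rot: [-1.571, -0.0, 0.0]
ft_force: [-2.7, 0.3, 4.6]
opening: 0.398
```

jog_arm(
  series=[
    {"dx": 0, "dy": 0, "dz": -0.0002, "rx": 0, "ry": 0, "rz": 0, "gripper": 0.4},
    {"dx": 0, "dy": 0, "dz": 0, "rx": 0, "ry": 0, "rz": 0, "gripper": 0.4},
  ],
)

```text
t: 5.55
eef_pos: [597.1, 120.4, 134.7]
tcp_rot: [-1.571, -0.0, 0.0]
ft_force: [-2.5, -0.4, 6.6]
opening: 0.401
```

jog_arm(
  series=[
    {"dx": 0, "dy": 0, "dz": -0.0002, "rx": 0, "ry": 0, "rz": 0, "gripper": 0.4},
    {"dx": 0, "dy": -0.002, "dz": 0, "rx": 0, "ry": 0, "rz": 0, "gripper": 0.4},
    {"dx": 0, "dy": -0.002, "dz": 0, "rx": 0, "ry": 0, "rz": 0, "gripper": 0.4},
  ],
)

```text
t: 5.85
eef_pos: [597.6, 116.8, 134.7]
tcp_rot: [-1.57, -0.002, -0.0]
ft_force: [-0.0, 2.7, 6.0]
opening: 0.401
```

jog_arm(
  series=[
    {"dx": 0, "dy": -0.003, "dz": -0.0002, "rx": 0, "ry": 0, "rz": 0, "gripper": 0.4},
    {"dx": 0, "dy": -0.003, "dz": -0.0001, "rx": 0, "ry": 0, "rz": 0, "gripper": 0.4},
  ],
)

```text
t: 6.05
eef_pos: [597.8, 110.8, 134.6]
tcp_rot: [-1.57, -0.002, -0.0]
ft_force: [-0.3, 3.1, 8.4]
opening: 0.4
```

jog_arm(
  series=[
    {"dx": 0, "dy": -0.003, "dz": -0.0001, "rx": 0, "ry": 0, "rz": 0, "gripper": 0.4},
    {"dx": 0, "dy": -0.003, "dz": -0.0001, "rx": 0, "ry": 0, "rz": 0, "gripper": 0.4},
  ],
)

```text
t: 6.25
eef_pos: [597.8, 104.9, 134.5]
tcp_rot: [-1.57, -0.002, -0.0]
ft_force: [0.3, 4.1, 9.0]
opening: 0.4
```

jog_arm(
  series=[
    {"dx": 0, "dy": -0.003, "dz": -0.0001, "rx": 0, "ry": 0, "rz": 0, "gripper": 0.4},
    {"dx": 0, "dy": -0.003, "dz": 0, "rx": 0, "ry": 0, "rz": 0, "gripper": 0.4},
    {"dx": 0, "dy": -0.003, "dz": -0.0001, "rx": 0, "ry": 0, "rz": 0, "gripper": 0.4},
  ],
)

```text
t: 6.55
eef_pos: [597.8, 95.9, 134.4]
tcp_rot: [-1.57, -0.002, -0.0]
ft_force: [-0.2, 3.3, 10.0]
opening: 0.397
```

jog_arm(
  series=[
    {"dx": 0, "dy": -0.003, "dz": -0.0001, "rx": 0, "ry": 0, "rz": 0, "gripper": 0.4},
    {"dx": 0, "dy": -0.003, "dz": 0, "rx": 0, "ry": 0, "rz": 0, "gripper": 0.4},
    {"dx": 0, "dy": -0.003, "dz": -0.0001, "rx": 0, "ry": 0, "rz": 0, "gripper": 0.4},
  ],
)

```text
t: 6.85
eef_pos: [597.8, 86.8, 134.2]
tcp_rot: [-1.57, -0.003, -0.0]
ft_force: [-0.5, 3.2, 10.7]
opening: 0.4
```

```bash
python3 - <<'E'
from cell import env
import cv2
a=env.read_camera("scene")[200:320,190:390,::-1];b=env.read_camera("side")[180:330,280:460,::-1]
cv2.imwrite("pics/c1.png",cv2.resize(a,None,fx=4,fy=4));cv2.imwrite("pics/c2.png",cv2.resize(b,None,fx=4,fy=4))
E
```

```text
(no output)
```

View pics/c1.png

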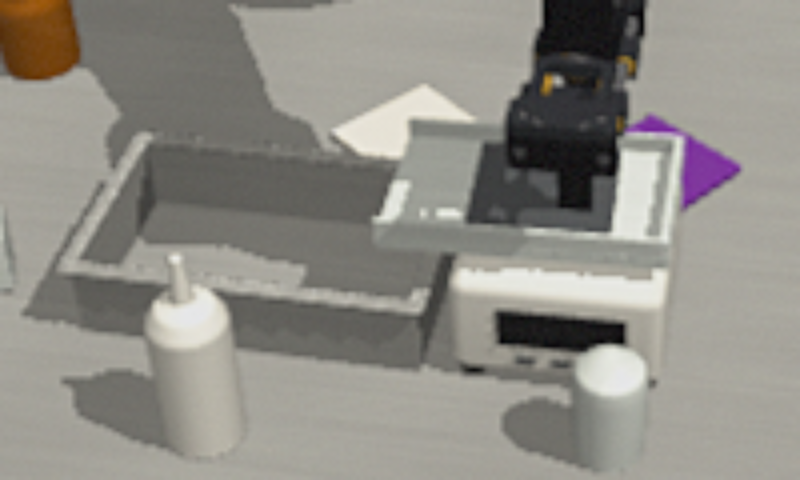

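View pics/c2.png

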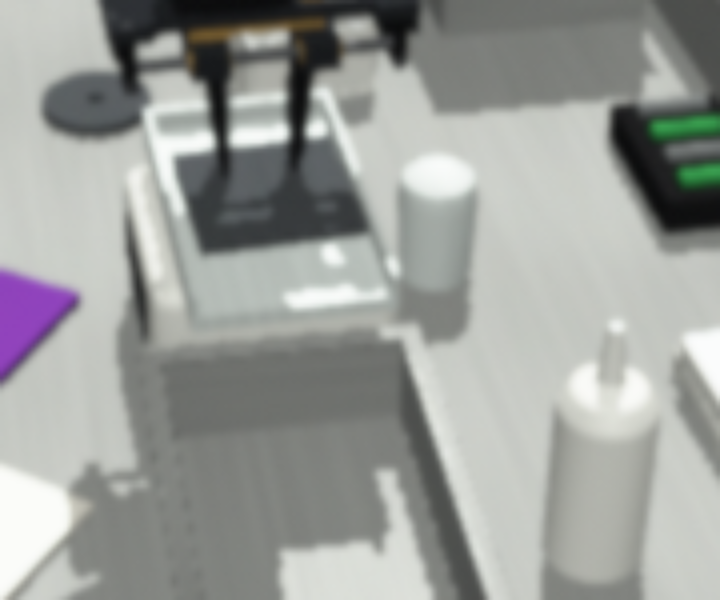

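The plate follows the fingers, with about 33 mm of clear floor behind it (dark square around (540,185) in the crop). I'll keep dragging.

jog_arm(
  series=[
    {"dx": 0, "dy": -0.004, "dz": 0, "rx": 0, "ry": 0, "rz": 0, "gripper": 0.4},
    {"dx": 0, "dy": -0.004, "dz": -0.0001, "rx": 0, "ry": 0, "rz": 0, "gripper": 0.4},
    {"dx": 0, "dy": -0.004, "dz": 0, "rx": 0, "ry": 0, "rz": 0, "gripper": 0.4},
  ],
)

```text
t: 7.25
eef_pos: [597.8, 74.8, 134.0]
tcp_rot: [-1.57, -0.002, -0.0]
ft_force: [-0.4, 3.4, 8.1]
opening: 0.395
```

jog_arm(
  series=[
    {"dx": 0, "dy": -0.004, "dz": -0.0001, "rx": 0, "ry": 0, "rz": 0, "gripper": 0.4},
    {"dx": 0, "dy": -0.004, "dz": 0, "rx": 0, "ry": 0, "rz": 0, "gripper": 0.4},
    {"dx": 0, "dy": -0.004, "dz": -0.0001, "rx": 0, "ry": 0, "rz": 0, "gripper": 0.4},
  ],
)

```text
t: 7.55
eef_pos: [597.8, 62.8, 133.8]
tcp_rot: [-1.57, -0.002, -0.0]
ft_force: [-0.1, 4.1, 9.6]
opening: 0.401
```

jog_arm(
  series=[
    {"dx": 0, "dy": -0.004, "dz": -0.0001, "rx": 0, "ry": 0, "rz": 0, "gripper": 0.4},
    {"dx": 0, "dy": -0.004, "dz": 0, "rx": 0, "ry": 0, "rz": 0, "gripper": 0.4},
    {"dx": 0, "dy": -0.004, "dz": -0.0001, "rx": 0, "ry": 0, "rz": 0, "gripper": 0.4},
  ],
)

```text
t: 7.85
eef_pos: [597.8, 50.8, 133.6]
tcp_rot: [-1.57, -0.002, -0.0]
ft_force: [-0.4, 4.0, 10.6]
opening: 0.398
```

jog_arm(
  series=[
    {"dx": 0, "dy": -0.004, "dz": 0, "rx": 0, "ry": 0, "rz": 0, "gripper": 0.4},
    {"dx": 0, "dy": -0.004, "dz": -0.0001, "rx": 0, "ry": 0, "rz": 0, "gripper": 0.4},
    {"dx": 0, "dy": -0.004, "dz": -0.0001, "rx": 0, "ry": 0, "rz": 0, "gripper": 0.4},
  ],
)

```text
t: 8.15
eef_pos: [597.8, 38.8, 133.5]
tcp_rot: [-1.57, -0.002, -0.0]
ft_force: [0.1, 3.9, 9.8]
opening: 0.4
```

jog_arm(
  series=[
    {"dx": 0, "dy": -0.004, "dz": 0, "rx": 0, "ry": 0, "rz": 0, "gripper": 0.4},
    {"dx": 0, "dy": -0.004, "dz": -0.0001, "rx": 0, "ry": 0, "rz": 0, "gripper": 0.4},
    {"dx": 0, "dy": -0.004, "dz": -0.0001, "rx": 0, "ry": 0, "rz": 0, "gripper": 0.4},
  ],
)

```text
t: 8.45
eef_pos: [597.8, 26.7, 133.3]
tcp_rot: [-1.57, -0.002, -0.0]
ft_force: [0.2, 3.2, 11.8]
opening: 0.4
```

jog_arm(
  series=[
    {"dx": 0, "dy": -0.004, "dz": 0, "rx": 0, "ry": 0, "rz": 0, "gripper": 0.4},
    {"dx": 0, "dy": -0.004, "dz": 0, "rx": 0, "ry": 0, "rz": 0, "gripper": 0.4},
    {"dx": 0, "dy": -0.004, "dz": 0, "rx": 0, "ry": 0, "rz": 0, "gripper": 0.4},
  ],
)

```text
t: 8.75
eef_pos: [597.7, 14.7, 133.1]
tcp_rot: [-1.57, -0.002, -0.0]
ft_force: [-0.8, 3.8, 8.8]
opening: 0.404
```

jog_arm(
  series=[
    {"dx": 0, "dy": -0.004, "dz": 0, "rx": 0, "ry": 0, "rz": 0, "gripper": 0.4},
    {"dx": 0, "dy": -0.004, "dz": -0.0001, "rx": 0, "ry": 0, "rz": 0, "gripper": 0.4},
    {"dx": 0, "dy": -0.004, "dz": -0.0001, "rx": 0, "ry": 0, "rz": 0, "gripper": 0.4},
  ],
)

```text
t: 9.05
eef_pos: [597.7, 2.7, 133.0]
tcp_rot: [-1.57, -0.002, -0.0]
ft_force: [-0.8, 4.2, 9.4]
opening: 0.402
```

jog_arm(
  series=[
    {"dx": 0, "dy": -0.004, "dz": 0, "rx": 0, "ry": 0, "rz": 0, "gripper": 0.4},
    {"dx": 0, "dy": -0.004, "dz": -0.0001, "rx": 0, "ry": 0, "rz": 0, "gripper": 0.4},
  ],
)

```text
t: 9.25
eef_pos: [597.7, -5.3, 132.8]
tcp_rot: [-1.57, -0.002, -0.0]
ft_force: [-0.1, 3.9, 9.3]
opening: 0.403
```

jog_arm(
  series=[
    {"dx": 0, "dy": -0.004, "dz": 0, "rx": 0, "ry": 0, "rz": 0, "gripper": 0.4},
    {"dx": 0, "dy": -0.004, "dz": -0.0001, "rx": 0, "ry": 0, "rz": 0, "gripper": 0.4},
  ],
)

```text
t: 9.45
eef_pos: [597.7, -13.3, 132.7]
tcp_rot: [-1.57, -0.002, -0.0]
ft_force: [-0.8, 2.9, 9.9]
opening: 0.4
```

```bash
python3 - <<'E'
from cell import env
import cv2
a=env.read_camera("scene")[200:320,190:390,::-1];b=env.read_camera("side")[180:330,280:460,::-1]
cv2.imwrite("pics/d1.png",cv2.resize(a,None,fx=4,fy=4));cv2.imwrite("pics/d2.png",cv2.resize(b,None,fx=4,fy=4))
E
```

```text
(no output)
```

View pics/d1.png

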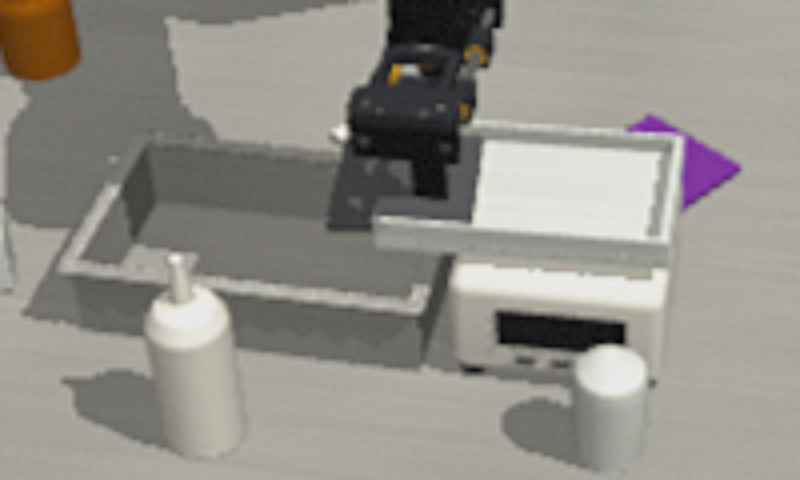

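View pics/d2.png

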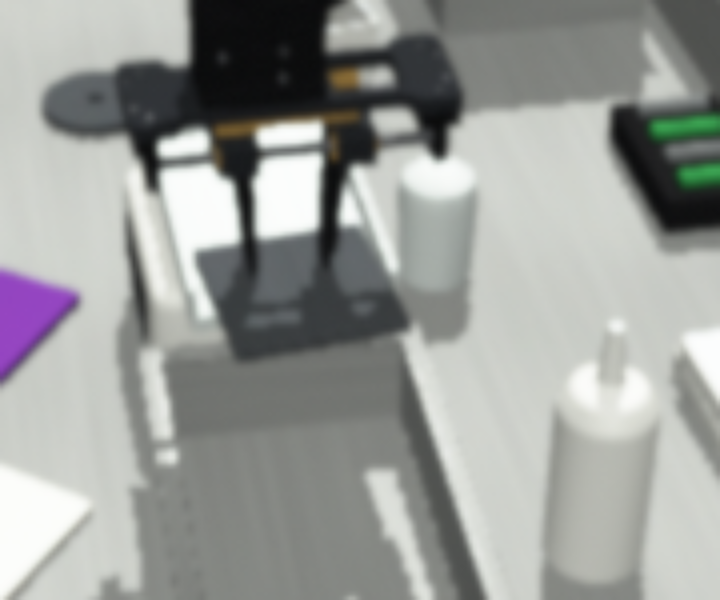

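The plate lies flat with its centre about 8 mm short of the tipping point. I'll lift off, lower the fingertips behind it and push its rear edge.

jog_arm(
  series=[
    {"dx": 0, "dy": 0, "dz": 0.008, "rx": 0, "ry": 0, "rz": 0, "gripper": 0.4},
    {"dx": 0, "dy": 0, "dz": 0.012, "rx": 0, "ry": 0, "rz": 0, "gripper": 0.4},
    {"dx": 0, "dy": 0.02, "dz": 0.005, "rx": 0, "ry": 0, "rz": 0, "gripper": 0.4},
    {"dx": 0, "dy": 0.02, "dz": 0, "rx": 0, "ry": 0, "rz": 0, "gripper": 0.4},
    {"dx": 0, "dy": 0.015, "dz": 0, "rx": 0, "ry": 0, "rz": 0, "gripper": 0.4},
    {"dx": 0, "dy": 0, "dz": 0, "rx": 0, "ry": 0, "rz": 0, "gripper": 0.4},
    {"dx": 0, "dy": 0, "dz": 0, "rx": 0, "ry": 0, "rz": 0, "gripper": 0.4},
  ],
)

```text
t: 10.25
eef_pos: [597.1, 41.4, 156.9]
tcp_rot: [-1.571, -0.0, 0.001]
ft_force: [0.4, 0.5, 0.7]
opening: 0.401
```

```bash
python3 - <<'E'
from cell import env
import cv2
a=env.read_camera("scene")[200:320,190:390,::-1];b=env.read_camera("side")[180:330,280:460,::-1]
cv2.imwrite("pics/e1.png",cv2.resize(a,None,fx=4,fy=4));cv2.imwrite("pics/e2.png",cv2.resize(b,None,fx=4,fy=4))
E
```

```text
(no output)
```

View pics/e1.png

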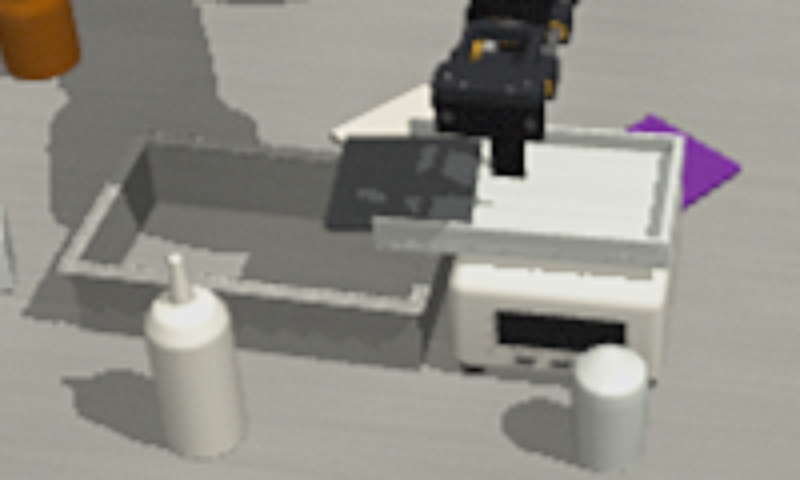

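View pics/e2.png

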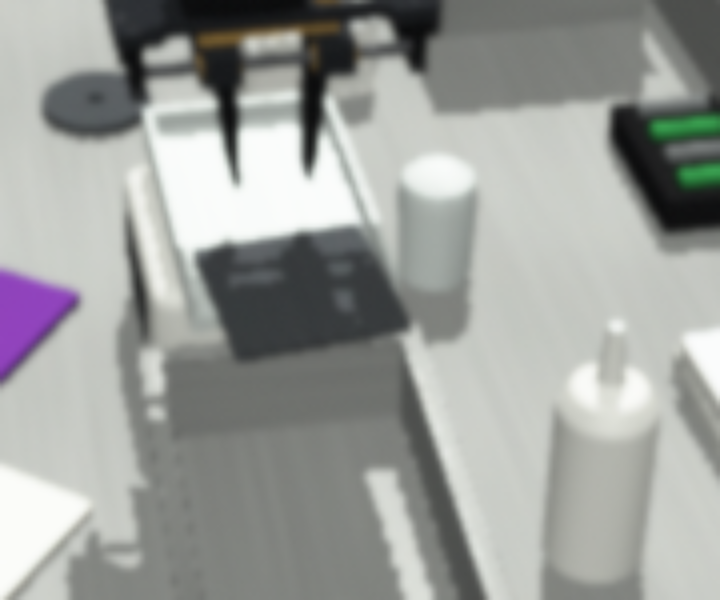

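The plate stayed put, with its rear edge about 20 mm ahead of the fingers. Next I'll lower behind it.

jog_arm(
  series=[
    {"dx": 0, "dy": 0, "dz": -0.01, "rx": 0, "ry": 0, "rz": 0, "gripper": 0.4},
    {"dx": 0, "dy": 0, "dz": -0.01, "rx": 0, "ry": 0, "rz": 0, "gripper": 0.4},
    {"dx": 0, "dy": 0, "dz": -0.005, "rx": 0, "ry": 0, "rz": 0, "gripper": 0.4},
    {"dx": 0, "dy": 0, "dz": -0.002, "rx": 0, "ry": 0, "rz": 0, "gripper": 0.4},
    {"dx": 0, "dy": 0, "dz": 0, "rx": 0, "ry": 0, "rz": 0, "gripper": 0.4},
    {"dx": 0, "dy": 0, "dz": 0, "rx": 0, "ry": 0, "rz": 0, "gripper": 0.4},
  ],
)

```text
t: 10.95
eef_pos: [597.2, 41.4, 130.0]
tcp_rot: [-1.571, -0.0, 0.0]
ft_force: [-0.0, 0.3, 0.5]
opening: 0.398
```

jog_arm(
  series=[
    {"dx": 0, "dy": -0.004, "dz": 0, "rx": 0, "ry": 0, "rz": 0, "gripper": 0.4},
    {"dx": 0, "dy": -0.004, "dz": 0, "rx": 0, "ry": 0, "rz": 0, "gripper": 0.4},
    {"dx": 0, "dy": -0.003, "dz": 0, "rx": 0, "ry": 0, "rz": 0, "gripper": 0.4},
  ],
)

```text
t: 11.25
eef_pos: [597.2, 29.9, 130.1]
tcp_rot: [-1.571, -0.0, -0.0]
ft_force: [1.1, -0.0, -0.1]
opening: 0.402
```

jog_arm(
  series=[
    {"dx": 0, "dy": -0.002, "dz": -0.0005, "rx": 0, "ry": 0, "rz": 0, "gripper": 0.4},
    {"dx": 0, "dy": -0.002, "dz": -0.0005, "rx": 0, "ry": 0, "rz": 0, "gripper": 0.4},
    {"dx": 0, "dy": -0.002, "dz": 0, "rx": 0, "ry": 0, "rz": 0, "gripper": 0.4},
    {"dx": 0, "dy": -0.002, "dz": 0, "rx": 0, "ry": 0, "rz": 0, "gripper": 0.4},
  ],
)

```text
t: 11.65
eef_pos: [597.1, 22.3, 128.8]
tcp_rot: [-1.571, -0.0, 0.0]
ft_force: [0.3, 1.3, -0.2]
opening: 0.396
```

jog_arm(
  series=[
    {"dx": 0, "dy": -0.002, "dz": 0, "rx": 0, "ry": 0, "rz": 0, "gripper": 0.4},
    {"dx": 0, "dy": -0.002, "dz": 0, "rx": 0, "ry": 0, "rz": 0, "gripper": 0.4},
  ],
)

```text
t: 11.85
eef_pos: [597.1, 18.3, 128.9]
tcp_rot: [-1.571, -0.0, 0.0]
ft_force: [1.7, 1.7, -0.5]
opening: 0.4
```

Light contact, about 1.7 N. I'll push on.

jog_arm(
  series=[
    {"dx": 0, "dy": -0.003, "dz": 0, "rx": 0, "ry": 0, "rz": 0, "gripper": 0.4},
    {"dx": 0, "dy": -0.003, "dz": -0.0001, "rx": 0, "ry": 0, "rz": 0, "gripper": 0.4},
    {"dx": 0, "dy": -0.003, "dz": 0, "rx": 0, "ry": 0, "rz": 0, "gripper": 0.4},
  ],
)

```text
t: 12.15
eef_pos: [597.1, 9.1, 128.8]
tcp_rot: [-1.571, -0.0, 0.0]
ft_force: [0.6, 1.0, 1.3]
opening: 0.401
```

jog_arm(
  series=[
    {"dx": 0, "dy": -0.004, "dz": 0, "rx": 0, "ry": 0, "rz": 0, "gripper": 0.4},
    {"dx": 0, "dy": -0.004, "dz": -0.0001, "rx": 0, "ry": 0, "rz": 0, "gripper": 0.4},
    {"dx": 0, "dy": -0.004, "dz": 0, "rx": 0, "ry": 0, "rz": 0, "gripper": 0.4},
  ],
)

```text
t: 12.45
eef_pos: [597.1, -3.1, 128.6]
tcp_rot: [-1.571, 0.0, -0.0]
ft_force: [-0.1, -0.1, 0.1]
opening: 0.399
```

```bash
python3 - <<'E'
from cell import env
import cv2
a=env.read_camera("scene")[200:320,190:390,::-1];b=env.read_camera("side")[180:330,280:460,::-1]
cv2.imwrite("pics/f1.png",cv2.resize(a,None,fx=4,fy=4));cv2.imwrite("pics/f2.png",cv2.resize(b,None,fx=4,fy=4))
E
```

View pics/f1.png

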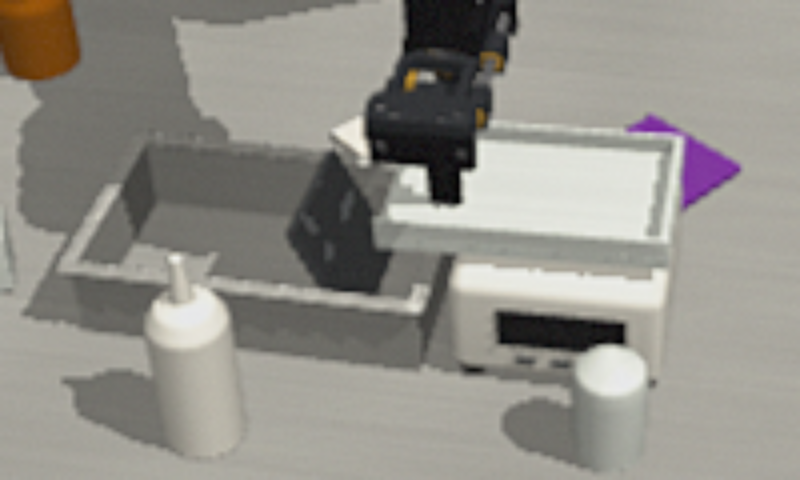

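View pics/f2.png

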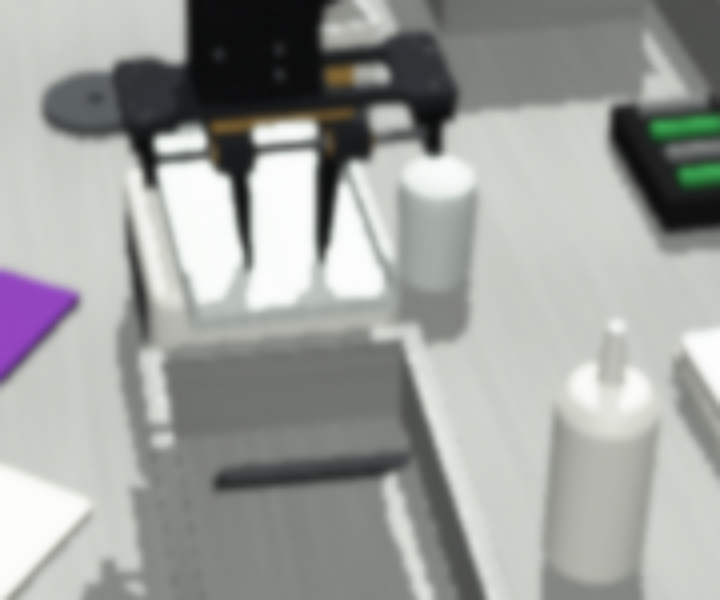

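The plate has dropped off and was caught mid-fall, edge-on at about (300,475) in the side crop. I'll lift clear and let it settle.

jog_arm(
  series=[
    {"dx": 0, "dy": 0, "dz": 0.02, "rx": 0, "ry": 0, "rz": 0, "gripper": 0.4},
    {"dx": 0, "dy": 0.03, "dz": 0.04, "rx": 0, "ry": 0, "rz": 0, "gripper": 0.4},
    {"dx": 0, "dy": 0.03, "dz": 0.04, "rx": 0, "ry": 0, "rz": 0, "gripper": 0.4},
    {"dx": 0, "dy": 0.03, "dz": 0.03, "rx": 0, "ry": 0, "rz": 0, "gripper": 0.4},
    {"dx": 0, "dy": 0, "dz": 0, "rx": 0, "ry": 0, "rz": 0, "gripper": 0.4},
    {"dx": 0, "dy": 0, "dz": 0, "rx": 0, "ry": 0, "rz": 0, "gripper": 0.4},
    {"dx": 0, "dy": 0, "dz": 0, "rx": 0, "ry": 0, "rz": 0, "gripper": 0.4},
    {"dx": 0, "dy": 0, "dz": 0, "rx": 0, "ry": 0, "rz": 0, "gripper": 0.4},
    {"dx": 0, "dy": 0, "dz": 0, "rx": 0, "ry": 0, "rz": 0, "gripper": 0.4},
    {"dx": 0, "dy": 0, "dz": 0, "rx": 0, "ry": 0, "rz": 0, "gripper": 0.4},
    {"dx": 0, "dy": 0, "dz": 0, "rx": 0, "ry": 0, "rz": 0, "gripper": 0.4},
    {"dx": 0, "dy": 0, "dz": 0, "rx": 0, "ry": 0, "rz": 0, "gripper": 0.4},
  ],
)

```text
t: 13.75
eef_pos: [597.1, 87.3, 258.5]
tcp_rot: [-1.571, 0.0, -0.0]
ft_force: [0.2, 0.0, -0.0]
opening: 0.401
```

```bash
python3 - <<'E'
from cell import env
import cv2,numpy as np
A=env.read_camera("scene");B=env.read_camera("side")
cv2.imwrite("pics/g1.png",cv2.resize(A[200:320,190:390,::-1],None,fx=4,fy=4));cv2.imwrite("pics/g2.png",cv2.resize(B[200:400,250:460,::-1],None,fx=3,fy=3))
A2=env.read_camera("scene");print((np.abs(A2.astype(int)-A).max(2)>40).sum())
E
```

```text
0
```

View pics/g1.png

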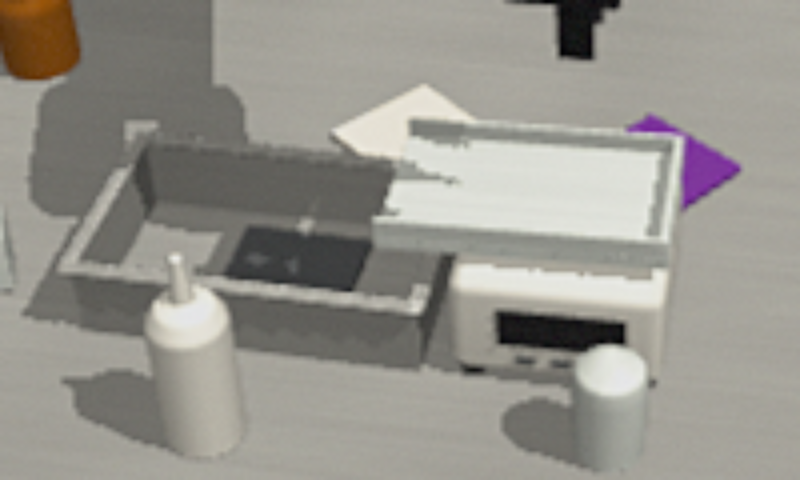

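View pics/g2.png

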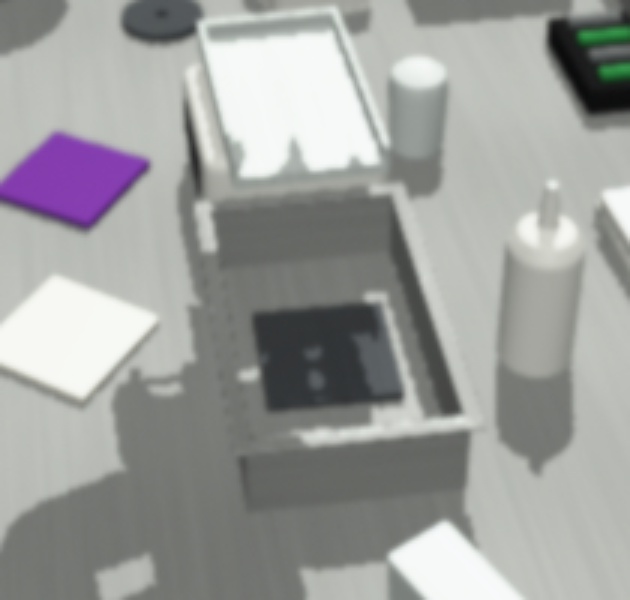

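The plate lies flat on the floor of the upright pan, at about (325,355) in the side crop. Nothing is moving and the arm is clear, so I'll hand the job in.

```bash
python3 -c "
from cell import env
print(env.job_done())"
```

```text
the job is handed in; nothing more can be done
None
```

The plate is in the pan, lying flat on its floor, and I handed the job in at about 14 s of the 64 s allowed. I don't have a verdict, as the hand-in reports none.

**How it went:** I pressed the plate with two fingertips, mostly at 8–12 N, and dragged it along the tray until its centre was about 8 mm short of the open end. Then I lifted off, lowered the fingertips behind it and pushed its rear edge with about 2 N until it tipped off. The highest force I read was about 12 N, against the 18 N limit. Forces are only reported at the end of each call, so brief peaks in between are not ruled out.

**Last checks:** In the final pictures the pan is upright and the plate well inside it. Two scene pictures in a row showed no motion, and the force on the arm was about 0 N with the gripper well above the tray. The shaker and squeeze bottle look unmoved by eye; I did not measure any object's position.

**What failed or disagreed:**
- My first two move calls were refused because not every row had all its keys. They moved nothing.
- My first fit from the fixed cameras gave a tray tilt of about 3 degrees. That is beyond the stated 1.5, probably because I misread the front corners. I used the wrist camera and contact forces instead, and the drag gave a slope of about 0.9 degrees, down towards the open end.

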